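# Draw a pot-rail section into line with a drift and bolt its splice

## Task

The loose section of the pot rail lies on its splice plate a few millimetres out of line, over to one side or the other and too near the joint or too far from it. Take the tapered drift from the stand and, gently feeling for the way through, push it down through the empty holes nearest the joint until its collar sits on the section; leave it standing there, then put the brass-headed bolt down the other pair of holes until its head sits on the section. Force nothing, and leave the pin punch, the jar and the tin alone.

Things in the scene. Friction and masses are not known exactly. Their poses are not given: they have to be found in the camera images.
- rail: fixed half of a pot rail on oak bearers, in mm: black bar 40 wide, 8 thick, 358 long, top 76 above the counter; under the joint a bright steel splice plate 40 x 280 x 8, top at 68, sticking out 140 past the joint, clear below its two empty holes. Origin on the counter under the joint; y along the rail: fixed bar on +y, splice plate's free half and the loose section on -y; x across. Does not move
- plate_hole_a (a point): centre of hole a (14 mm) in the splice plate's top, 68 above the counter, 40 from the joint, axes as the rail. The loose section lies over it, not measured: black bar 40 x 358 x 8, 850 g, top 76 above the counter; its own 14 mm hole a is 4.6 to 5.6 mm off across the rail (+x or -x) and as much along it (+y or -y), so the gap left open lies diagonally off centre. About 6 N slides the section
- plate_hole_b (a point): centre of hole b (14 mm, through) in the top face of the splice plate, 68 above the counter, 75 farther from the joint than hole a, axes as the rail; for the bolt. The loose section's hole b (14 mm) is out of line like its hole a; once the drift is home it lags on the same side across the rail by up to about 3 mm, which the bolt's tapered foot draws in
- stand: fixed wooden punch stand, 56 x 196 x 64 mm high, with three 16 mm through sockets in a row along its y, 65 apart, the middle one in its centre; drift, bolt and punch stand in them in any order. Origin centre of its underside
- drift: tapered drift with a red handle, upright in a socket of the stand, 112 long, 110 to 180 g. Origin at the tip, z up along it: point 5 mm thick, tapering to 12.8 mm at 34, parallel 12.8 mm to 58, steel collar 24 mm thick from 58 to 64, round red handle 18 mm thick from 64 to 108, steel cap to 112. In the stand the collar rests on the stand's top, tip 6 above the counter
- drift_collar (a point): underside of the drift's collar, on its axis, 58 above the tip; 76 above the counter when it sits on the section
- bolt: joint bolt with a knurled brass head, upright in a socket of the stand, 70 to 120 g. Origin at its foot, z up: shank 12 mm thick and 40 long, its foot tapered to 8 mm over the lowest 8; head 22 mm thick and 22 high, from 40 to 62. No thread, it drops in
- bolt_head (a point): underside of the bolt's head, on its axis, 40 above its foot; 76 above the counter when it sits on the section
- punch: bystander: pin punch with a blue handle 16 mm thick, upright in a socket of the stand, 96 long, thin 6 mm pin. Origin at its point
- jar: bystander: amber glass jar with a dark lid, 64 mm thick, 105 high. Origin centre of its underside
- tin: bystander: tin with a yellow label, 72 mm thick, 120 high. Origin centre of its underside
Not all that is in view belongs to the job. Leave any black or green look-alike of the drift alone.

How it is judged:
By the outcome, as a careful person would: the job done as asked, in the order asked, and still so for the second after the job is handed in, with the robot touching nothing.
It also fails if it takes over 67 s, if anything falls off the work surface, if the arm or the gripper's body presses on something with over 40 N, if the wrist force passes 120 N, or if a joint passes its speed limit or range.

## Robot

A 6-joint arm with a two-finger parallel gripper is mounted at the origin on the work surface. World frame = base frame: x ahead of the robot, y to its left, z up, the work surface at z = 0. Lengths are in m, angles in rad, forces in N, time in s.
With the tool pointing down it reaches from about 0.25 to 0.8 m from the base axis. Payload 3.9 kg.
Tool frame: the origin (TCP) lies at the very end of the fingers, on their centre line; the grasp point (between the pads) lies 19 mm behind it (robot.pinch_z is the distance from the TCP to the grasp point, in m); z points along the fingers, y is the line along which they close (so a half turn about z gives the same grasp; the last joint's range is limited). The gripper opens to 85 mm and grips with 20 to 120 N. Pads are 22 mm wide; open, the fingers measure 114 mm over their backs; the gripper's body (76 mm by 85 mm) begins 54 mm behind the grasp point. The pads swing forward as they close: fully open they stand 13 mm farther back than shut.
Start: joints at [1.233, 0.26, -0.138, 1.173, 0, 1.571], TCP at [0.174, 0.495, 0.231] pointing down, gripper open.
Joint ranges: [-2.78, 2.78], [-0.83, 1.72], [-1.28, 1.37], [-1.9, 2.12], [-1.57, 1.48], [-3.14, 3.14]. Speed limits (rad/s): [2.57, 2.57, 3.14, 3.14, 3.14, 3.14].

## Interface

Orientations are given as a unit quaternion [x, y, z, w].
In Python, from bench import robot gives the robot as it stands.
- The arm moves only by the tool carry_out, never from a script. Its argument "steps" is a list that holds one entry, the list of rows, each a list of 7 numbers: the shift along the tool's x, y, z in shares of 80 cm (1.0 is 80 cm), then the turn, a rotation vector about the tool's x, y, z in normalised numbers (1 is 120 degrees), then the finger opening in cm, from 0 to 8.54. In form: [[[x, y, z, rx, ry, rz, fingers], ...]]. A call has 1 to 20 rows; each row is the pose to reach, as a shift and turn from the pose commanded when the call began, along the tool's axes at that moment; what a row does not reach only later rows make up. A row lasts 1/12 s, in which the tool goes at most 41.7 mm and 7.16 degrees, less where a joint would pass 70% of its speed; a pose out of reach is approached as far as the arm can. A shift or turn number past 1, either way, is cut back to 1. A call with a gripper value outside its range is refused whole. The fingers move at their own pace and stop on an object; "grip_force" is the grip in N (left out, the last holds). Time passes only in rows, so rows that repeat a pose let the fingers close. It gives the time, the measured TCP pose, the force, the opening and the grip force at its end, in the units of the state.
- robot.read_state(): the state, without advancing time (a new reading comes with each control period).
- robot.capture(name): name is "side" or "top" or "wrist"; returns the picture (400x640x3 uint8, blue, green, red); there is no depth.
- robot.camera_params(name): a dict with "mtx" (3x3 intrinsics, pixels), "k1" (the pictures are not rectified: a ray, as slopes to the right and down, at radius r is drawn at 1 + k1 r^2 times it, then the intrinsics apply), "origin" and "rotation" of the camera in the world. Camera axes: x right, y down, z forward; pixel columns grow to the right and rows downward; lengths in m; the calibration is good to about 2 mm. A picture is of the moment at which its call begins: read the wrist's pose just before it. camera_params takes no time and is no camera call; for the wrist camera it gives the pose at the moment of the call.
- robot.close_job(): hands the job in; it is judged then, once.
Trained networks look in the newest picture that a camera, given by its name, has taken for a name from the list of things; names that differ only in an ending like _2 or _b are one class to them, and where a whole thing is asked for, a point or a joint stands for the part that bears it (a point fixed in the world has none). Each returns a list of dicts, best first, with "confidence" (0 to 1); they miss things now and then, are a little off and sometimes report something else, mostly with a low value. They report only what shows in the picture. A call takes as long as a camera call. They do not tell look-alikes from the thing itself.
- robot.find_in(name, camera): "uv" ([column, row] in pixels, amid what is visible of it).
The state is a dict: "clock": time; "qpos": joint angles; "joint_vel": joint speeds; "effort": joint torques, N m; "tcp_pos": TCP position; "tool_rot": TCP orientation; "ft_force": force on the tool from outside, world axes, zero at the start; "ft_torque": the same for the moment, N m; "width": finger opening in m; "grasp_force": force on a finger pad.
Only numpy, scipy, OpenCV 4.12 (cv2) and the standard library are available. Lean on these libraries where they do the work, as an engineer would, in place of code of your own. Each camera call takes 0.05 s, during which the arm holds its last target. There are 200 camera calls.

## Working session

There is one attempt and no reset: what is moved stays moved. The work goes in short steps, Python scripts to look and compute and a tool call to move; the robot and the scene stay as the last step left them, time stands still between calls to the robot, and variables do not carry over. Pictures are saved under pics/ and viewed, at most 11 in all, crops included, and the job is handed in when it is done.

Besides the shell and the picture viewer there is one more tool, called in YAML: its name, and indented under it one key for each argument. carry_out: Moves the arm, as the interface text tells. Its arguments: {"type":"object","properties":{"steps":{"type":"array","items":{"type":"array","items":{"type":"array","items":{"type":"number"}}}},"grip_force":{"type":"number"}},"required":["steps"]}

```bash
ls; mkdir -p pics; cat > h.py <<'E'
import numpy as np, cv2
from bench import robot
def cap(n,f=None):
    P=robot.camera_params(n); im=robot.capture(n)
    if f: cv2.imwrite('pics/'+f,im)
    return im,P
def ray(P,uv):
    K=np.array(P['mtx']);d=np.array([(uv[0]-K[0,2])/K[0,0],(uv[1]-K[1,2])/K[1,1]]);s=d.copy()
    for _ in range(30): s=d/(1+P['k1']*(s@s))
    v=np.array(P['rotation'])@np.array([s[0],s[1],1]); return np.array(P['origin']),v/np.linalg.norm(v)
def atz(P,uv,z):
    o,v=ray(P,uv); return o+v*(z-o[2])/v[2]
def tri(L):
    A=np.zeros((3,3));b=np.zeros(3)
    for P,uv in L:
        o,v=ray(P,uv);M=np.eye(3)-np.outer(v,v);A+=M;b+=M@o
    x=np.linalg.solve(A,b); return x,[np.linalg.norm((np.eye(3)-np.outer(v,v))@(x-o)) for o,v in [ray(*l) for l in L]]
def proj(P,X):
    c=np.array(P['rotation']).T@(np.array(X)-np.array(P['origin']));s=c[:2]/c[2];s=s*(1+P['k1']*(s@s))
    K=np.array(P['mtx']);return np.array([K[0,0]*s[0]+K[0,2],K[1,1]*s[1]+K[1,2]])
E
python3 - <<'E'
from h import *
np.set_printoptions(precision=4,suppress=True)
ims={}
for n in ['side','top','wrist']:
    im,P=cap(n,n+'0.png');ims[n]=im;print(n,np.round(P['origin'],3),np.round(P['rotation'],2).tolist(),P['mtx'][0][0],P['k1'])
    for t in ['rail','plate_hole_a','stand','drift','bolt','punch','jar','tin']:
        print(t,[(np.round(d['uv'],1).tolist(),round(d['confidence'],2)) for d in robot.find_in(t,n)][:4])
s=robot.read_state();print(s['clock'],s['tcp_pos'],s['tool_rot'],s['ft_force'],robot.pinch_z)
cv2.imwrite('pics/all.png',cv2.resize(np.vstack([ims['top'],ims['side']]),None,fx=.75,fy=.75))
E
```

```text
pics
side [0.176 0.791 0.943] [-0.19, 0.91, -0.37, 0.07] 496.565854537859 0.022932023390806907
rail [([230.0, 249.4], 0.76)]
plate_hole_a [([232.9, 254.1], 0.63)]
stand [([229.8, 254.5], 0.64), ([313.7, 242.3], 0.63), ([373.2, 134.7], 0.55)]
drift [([313.1, 222.2], 0.62), ([348.5, 229.0], 0.5), ([363.5, 256.2], 0.48)]
bolt [([317.8, 208.6], 0.41)]
punch [([305.6, 242.8], 0.68), ([233.0, 251.9], 0.37)]
jar [([372.4, 134.8], 0.88), ([326.2, 207.5], 0.72), ([313.4, 223.6], 0.25)]
tin [([287.8, 318.0], 0.61)]
top [ 0.316 -0.003  1.111] [-0.7, 0.71, -0.07, 0.07] 361.70728958684964 -0.06539922552201163
rail [([260.1, 171.0], 0.87)]
plate_hole_a [([263.2, 167.9], 0.86)]
stand [([289.5, 219.4], 0.81)]
drift [([277.2, 263.6], 0.47), ([286.2, 216.3], 0.37)]
bolt []
punch [([262.5, 215.2], 0.61), ([308.0, 211.5], 0.19)]
jar [([424.0, 215.9], 0.66), ([259.5, 172.0], 0.53)]
tin []
wrist [0.097 0.522 0.373] [0.81, 0.57, 0.09, 0.13] 291.2876880708271 -0.00824660790399465
rail []
plate_hole_a []
stand [([165.5, 393.8], 0.97)]
drift [([70.4, 324.7], 0.95), ([138.5, 397.3], 0.59)]
bolt []
punch []
jar []
tin [([264.9, 348.0], 0.97)]
1.35 [0.174  0.4953 0.2313] [ 0.1681  0.9858 -0.     -0.    ] [-0.0368  0.0789  0.7627] 0.0187
```

View pics/all.png

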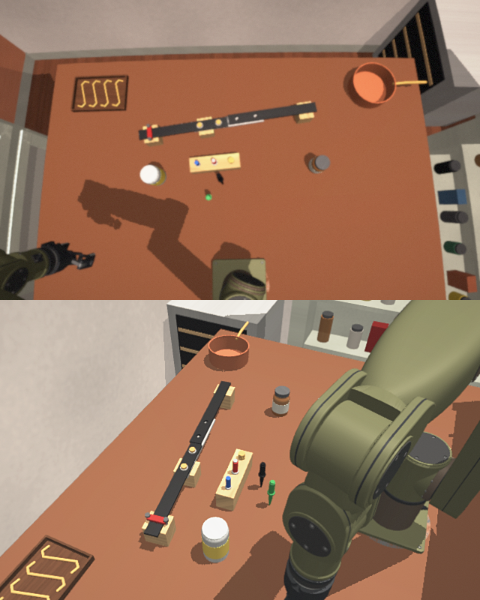

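The top view (full-size pixels) shows the stand at about (287,215), with blue (punch) at 263, red (drift) at 286 and brass (bolt) at 309. Black and green look-alikes lie loose near (293,238) and (277,263). The rail joint is near (303,160), with the loose section to its right.

```bash
sed -i "s/^import numpy.*/import numpy as np, cv2\nfrom scipy.spatial.transform import Rotation as Ro\nnp.set_printoptions(precision=4,suppress=True)/; s/P=robot.camera_params(n); im/P=robot.camera_params(n); P['rotation']=Ro.from_quat(P['rotation']).as_matrix() if np.size(P['rotation'])==4 else np.array(P['rotation']); im/" h.py
cat >> h.py <<'E'
def shift(pos,rot):
    "cm shift + rotvec in the current tool frame to reach pos, rot (Rotation); from the measured pose"
    s=robot.read_state();R=Ro.from_quat(s['tool_rot'])
    return np.round(R.inv().apply(np.array(pos)-s['tcp_pos'])*100,3),np.round((R.inv()*rot).as_rotvec(),4)
def down(yaw): # tool y axis at angle yaw from world x, pointing down
    c,s=np.cos(yaw),np.sin(yaw); y=np.array([c,s,0]);z=np.array([0,0,-1.]);return Ro.from_matrix(np.c_[np.cross(y,z),y,z])
E
python3 - <<'E'
from h import *
s=robot.read_state();R=Ro.from_quat(s['tool_rot']).as_matrix();print(R)
def C(n):
    P=robot.camera_params(n); P['rotation']=Ro.from_quat(P['rotation']).as_matrix() if np.size(P['rotation'])==4 else np.array(P['rotation']);return P
T=C('top');S=C('side')
W=C('wrist');print('cam in tool',R.T@(W['origin']-s['tcp_pos']),R.T@W['rotation'])
q=1/.75
print('drift tip-top',atz(T,(214*q,160*q),.118),'joint',atz(T,(228*q,121*q),.076),atz(T,(142*q,134*q),.076),atz(T,(315*q,107*q),.076))
print('blue',atz(T,(197*q,162*q),.1),'brass',atz(T,(232*q,159*q),.086))
print('side drift',atz(S,(235*q,(466-300)*q),.11), robot.read_state()['clock'])
E
```

```text
[[-0.9435  0.3314 -0.    ]
 [ 0.3314  0.9435 -0.    ]
 [ 0.     -0.     -1.    ]]
cam in tool [ 0.0812  0.0001 -0.1413] [[-0.0005 -0.9494 -0.314 ]
 [ 1.     -0.0001 -0.0013]
 [ 0.0012 -0.314   0.9494]]
drift tip-top [0.4754 0.0848 0.118 ] joint [0.638  0.0327 0.076 ] [0.5917 0.3751 0.076 ] [ 0.691 -0.319  0.076]
blue [0.4718 0.1507 0.1   ] brass [0.4832 0.0187 0.086 ]
side drift [0.4686 0.101  0.11  ] 1.35
```

```bash
python3 - <<'E'
from h import *
print(shift([.56,.07,.25],down(np.radians(8))))
E
```

```text
(array([-50.516, -27.335,  -1.869]), array([-0.    , -0.    ,  1.0934]))
```

Careful with the scale: shifts go in shares of 80 cm and turns go in shares of 120 degrees. That gives: -50.5 cm / 80 = -0.6313, -27.3 cm / 80 = -0.3413, 1.093 rad / 2.0944 = 0.5219.

carry_out:
  steps:
    - [[-0.6313,-0.3413,-0.0238,0,0,0.5219,8.5],[-0.6313,-0.3413,-0.0238,0,0,0.5219,8.5],[-0.6313,-0.3413,-0.0238,0,0,0.5219,8.5],[-0.6313,-0.3413,-0.0238,0,0,0.5219,8.5],[-0.6313,-0.3413,-0.0238,0,0,0.5219,8.5],[-0.6313,-0.3413,-0.0238,0,0,0.5219,8.5],[-0.6313,-0.3413,-0.0238,0,0,0.5219,8.5],[-0.6313,-0.3413,-0.0238,0,0,0.5219,8.5],[-0.6313,-0.3413,-0.0238,0,0,0.5219,8.5],[-0.6313,-0.3413,-0.0238,0,0,0.5219,8.5],[-0.6313,-0.3413,-0.0238,0,0,0.5219,8.5],[-0.6313,-0.3413,-0.0238,0,0,0.5219,8.5],[-0.6313,-0.3413,-0.0238,0,0,0.5219,8.5],[-0.6313,-0.3413,-0.0238,0,0,0.5219,8.5],[-0.6313,-0.3413,-0.0238,0,0,0.5219,8.5],[-0.6313,-0.3413,-0.0238,0,0,0.5219,8.5],[-0.6313,-0.3413,-0.0238,0,0,0.5219,8.5],[-0.6313,-0.3413,-0.0238,0,0,0.5219,8.5],[-0.6313,-0.3413,-0.0238,0,0,0.5219,8.5],[-0.6313,-0.3413,-0.0238,0,0,0.5219,8.5]]

```text
clock: 3.02
tcp_pos: [0.5592, 0.0714, 0.2505]
tool_rot: [0.655, 0.755, 0.0, -0.0]
ft_force: [0.3, -1.1, 0.1]
width: 0.0847
grasp_force: 0.0
```

```bash
python3 - <<'E'
from h import *
import pickle
im,P=cap('wrist','w1.png');pickle.dump(P,open('w1.pkl','wb'))
for t in ['plate_hole_a','plate_hole_b','drift','bolt','punch','drift_collar']:
    print(t,[(np.round(d['uv'],1).tolist(),round(d['confidence'],2),atz(P,d['uv'],.09)) for d in robot.find_in(t,'wrist')][:4])
s=robot.read_state();print(s['clock'],s['tcp_pos'],s['qpos'],s['ft_force'])
E
```

```text
plate_hole_a [([387.4, 120.2], 0.78, array([0.6167, 0.1451, 0.09  ]))]
plate_hole_b [([387.4, 120.2], 0.78, array([0.6167, 0.1451, 0.09  ]))]
drift [([190.6, 90.1], 0.75, array([0.4211, 0.146 , 0.09  ])), ([242.8, 157.4], 0.67, array([0.4754, 0.0872, 0.09  ])), ([114.5, 145.8], 0.56, array([0.343 , 0.0806, 0.09  ]))]
bolt [([248.4, 210.1], 0.71, array([0.485 , 0.0293, 0.09  ]))]
punch [([241.7, 87.9], 0.75, array([0.4703, 0.155 , 0.09  ]))]
drift_collar [([242.2, 157.3], 0.93, array([0.4748, 0.0872, 0.09  ])), ([194.5, 90.8], 0.84, array([0.4249, 0.1459, 0.09  ])), ([113.2, 147.7], 0.65, array([0.3415, 0.0785, 0.09  ]))]
3.3667 [0.5599 0.0705 0.2504] [ 0.1253  0.3212 -0.001   1.2485 -0.      1.5559] [-0.4071  0.6332 -0.1581]
```

View pics/w1.png

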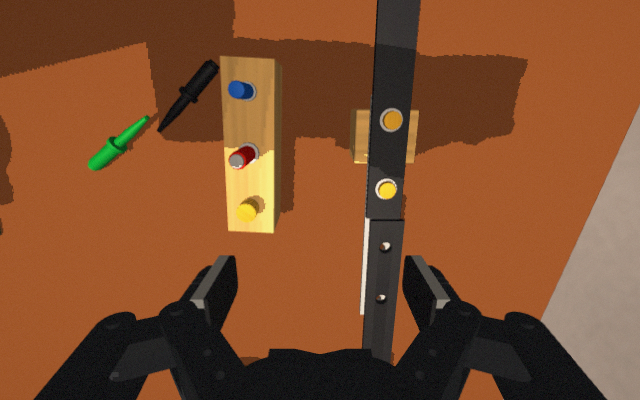

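The drift-like objects are the black one lying at (190,95), the green one lying at (118,147) and the red-handled one upright in the middle socket at (243,157). The red one fits the description: red handle, standing in the stand. The punch is at (240,89), the bolt at (248,210), hole a at (385,247) and hole b at (381,299). I'll take a second view nearer the holes.

carry_out:
  steps:
    - [[-0.1,0.05,0.0375,0,0,0,8.5],[-0.1,0.05,0.0375,0,0,0,8.5],[-0.1,0.05,0.0375,0,0,0,8.5],[-0.1,0.05,0.0375,0,0,0,8.5],[-0.1,0.05,0.0375,0,0,0,8.5],[-0.1,0.05,0.0375,0,0,0,8.5],[-0.1,0.05,0.0375,0,0,0,8.5]]

```text
clock: 3.95
tcp_pos: [0.6104, -0.0023, 0.221]
tool_rot: [0.656, 0.755, 0.0, 0.0]
ft_force: [-0.6, 0.7, 0.2]
width: 0.0848
grasp_force: 0.0
```

```bash
python3 - <<'E'
from h import *
import pickle
im,P=cap('wrist','w2.png');pickle.dump(P,open('w2.pkl','wb'))
P1=pickle.load(open('w1.pkl','rb'))
for t in ['drift','bolt','punch']:
    print(t,[(np.round(d['uv'],1).tolist(),round(d['confidence'],2),atz(P,d['uv'],.09)) for d in robot.find_in(t,'wrist')][:4])
s=robot.read_state();print(s['clock'],s['tcp_pos'],s['ft_force'])
for uv in [(385,247),(381,299),(367,218),(404,219)]: X=atz(P1,uv,.076);print(X,proj(P,X))
b=cv2.resize(im[90:290,300:500],(600,600),interpolation=cv2.INTER_CUBIC)
cv2.imwrite('pics/w2all.png',cv2.resize(im,(640,400))); cv2.imwrite('pics/c2.png',b)
E
```

```text
drift [([45.5, 79.6], 0.83, array([0.3584, 0.0644, 0.09  ])), ([178.5, 71.8], 0.72, array([0.4743, 0.0866, 0.09  ])), ([121.6, 20.6], 0.69, array([0.4279, 0.1195, 0.09  ]))]
bolt [([186.7, 3.4], 0.58, array([0.4812, 0.1391, 0.09  ])), ([191.0, 142.6], 0.56, array([0.4853, 0.027 , 0.09  ]))]
punch [([188.2, 3.8], 0.55, array([0.4824, 0.139 , 0.09  ])), ([181.3, 72.1], 0.33, array([0.4767, 0.0867, 0.09  ]))]
4.15 [ 0.6106 -0.0025  0.2209] [0.1583 0.9873 0.8773]
[ 0.6485 -0.0006  0.076 ] [357.2959 190.2896]
[ 0.6593 -0.0746  0.076 ] [354.7526 255.1404]
[0.6198 0.0334 0.076 ] [334.7471 153.5538]
[0.6628 0.0383 0.076 ] [378.6741 154.8018]
```

View pics/w2all.png

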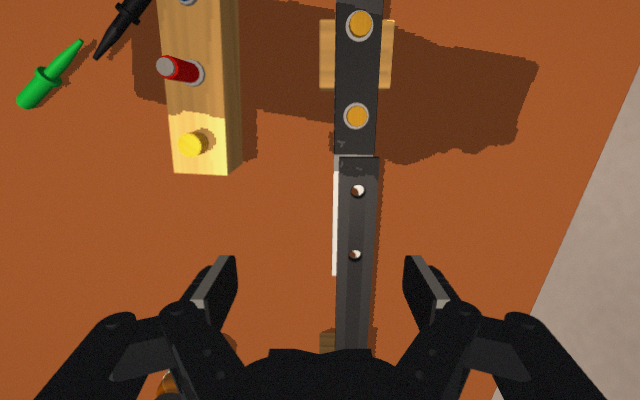

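View pics/c2.png

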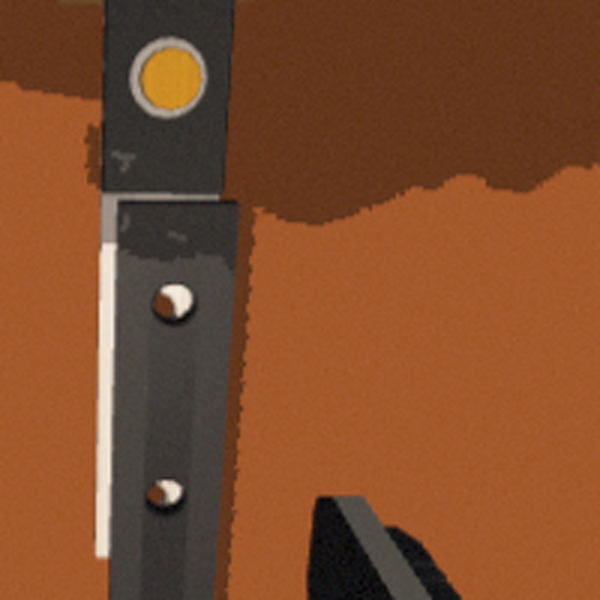

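The section lies off to +x: the bright plate shows along its left edge at crop x≈100–115, and the opening in hole a is on its left. The red drift in the middle socket at (180,70) is confirmed as the one meant. I'll take a closer view from almost straight above the holes.

To row units: 7 cm / 80 = 0.0875, -6.5 cm / 80 = -0.0813.

carry_out:
  steps:
    - [[-0.0813,0.0525,0.0875,0,0,0,8.5],[-0.0813,0.0525,0.0875,0,0,0,8.5],[-0.0813,0.0525,0.0875,0,0,0,8.5],[-0.0813,0.0525,0.0875,0,0,0,8.5],[-0.0813,0.0525,0.0875,0,0,0,8.5],[-0.0813,0.0525,0.0875,0,0,0,8.5]]

```text
clock: 4.65
tcp_pos: [0.6613, -0.0611, 0.1511]
tool_rot: [0.656, 0.755, 0.0, -0.0]
ft_force: [0.2, 0.3, 0.5]
width: 0.0855
grasp_force: 0.0
```

```bash
python3 - <<'E'
from h import *
import pickle
im,P=cap('wrist','w3.png');pickle.dump(P,open('w3.pkl','wb'))
s=robot.read_state();print(s['clock'],s['tcp_pos'],s['ft_force'])
# rectified top plane z=.076, tool axes rough rail yaw 8deg: 5 px/mm -> window 120x150 mm around hole a guess
a=np.radians(8);ex=np.array([np.cos(a),np.sin(a),0]);ey=np.array([-np.sin(a),np.cos(a),0])
o=np.array([.649,-.001,.076])
def rect(P,im,z):
    U=np.zeros((600,320,2),np.float32)
    for r in range(600):
        for c in range(320):
            X=o+ex*(c-160)*.00025+ey*(200-r)*.00025;X[2]=z;U[r,c]=proj(P,X)
    return cv2.remap(im,U[...,0],U[...,1],cv2.INTER_CUBIC)
cv2.imwrite('pics/r3.png',np.hstack([rect(P,im,.076),rect(P,im,.068)]))
E
```

```text
4.7 [ 0.6615 -0.0609  0.1518] [-0.7506 -1.068  -0.1369]
```

View pics/r3.png

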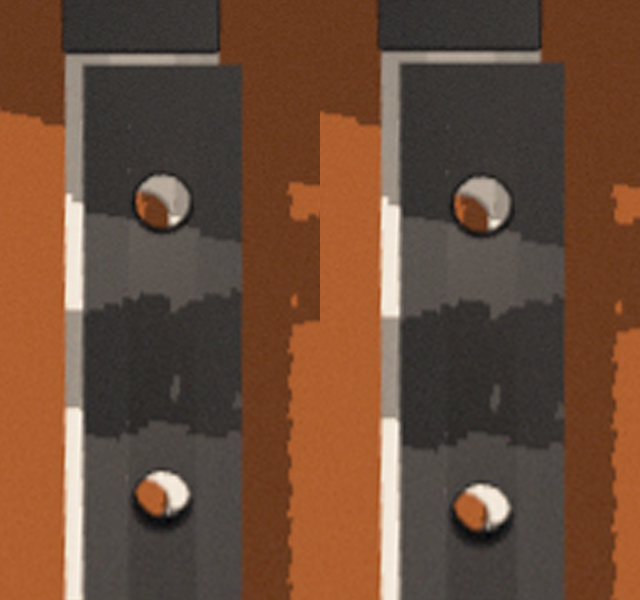

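The rectified view (4 px/mm) shows section hole a at about (162,203) in the left panel. The plate hole's opening is toward lower-left, so the section is off to +x and +y. I'll fit the circles precisely.

```bash
cat > fit.py <<'E'
from h import *
import pickle
a=np.radians(8);ex=np.array([np.cos(a),np.sin(a),0]);ey=np.array([-np.sin(a),np.cos(a),0]);o=np.array([.649,-.001,0])
def W(x,y,z): return o+ex*x/1000+ey*y/1000+[0,0,z]
E
python3 - <<'E'
from fit import *
im=cv2.imread('pics/w3.png');P=pickle.load(open('w3.pkl','rb'))
c0=proj(P,W(0,0,.076)).astype(int);k=14;h=14
def crop(): 
    return cv2.resize(im[c0[1]-h:c0[1]+h,c0[0]-h:c0[0]+h],None,fx=k,fy=k,interpolation=cv2.INTER_NEAREST)
def circ(g,x,y,z,col):
    pts=np.array([(proj(P,W(x+7*np.cos(t),y+7*np.sin(t),z))-c0+h+.5)*k for t in np.linspace(0,6.3,60)]).astype(int)
    cv2.polylines(g,[pts],False,col,1)
out=[]
for px,py in [(-5.0,-2.3),(-5.0,-4.8)]:
    g=crop();circ(g,.5,-.75,.076,(0,255,0));circ(g,px,py,.068,(255,255,0));circ(g,px,py,.060,(255,0,255));out.append(g)
cv2.imwrite('pics/o3.png',np.hstack(out))
E
```

```text
(no output)
```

View pics/o3.png

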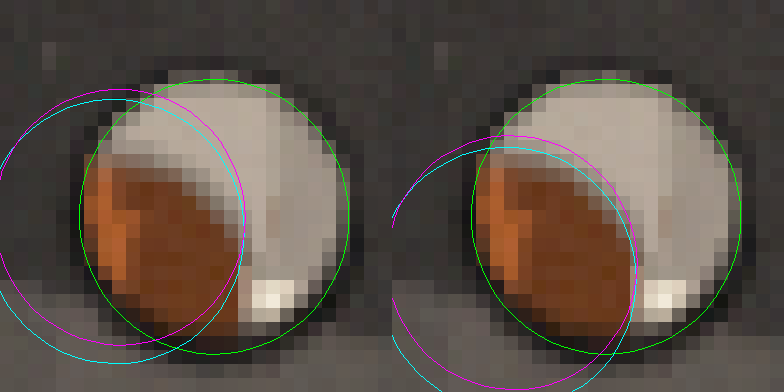

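The right-hand overlay fits. The plate hole is about (-5.0,-4.9) mm and the section hole about (0.5,-0.7) mm in my local rail frame, so the section is off by about +5.4 in x and +4.3 in y. Next I'll locate the drift and bolt from the two views.

```bash
python3 - <<'E'
from fit import *
P1=pickle.load(open('w1.pkl','rb'));P2=pickle.load(open('w2.pkl','rb'))
i1=cv2.imread('pics/w1.png');i2=cv2.imread('pics/w2.png')
def mk(im,box,lo,hi):
    x0,y0,x1,y1=box;hsv=cv2.cvtColor(im[y0:y1,x0:x1],cv2.COLOR_BGR2HSV);m=cv2.inRange(hsv,lo,hi)
    n,l,s,c=cv2.connectedComponentsWithStats(m);i=1+np.argmax(s[1:,4]);return c[i]+[x0,y0],s[i]+[x0,y0,0,0,0]
# grey cap
for nm,b1,b2,lo,hi in [('red',(225,140,262,172),(150,50,210,90),(170,120,60),(180,255,255)),('cap',(225,145,262,172),(150,50,185,90),(0,0,60),(180,70,255)),('brass',(232,195,265,225),(175,130,210,160),(22,170,120),(32,255,255))]:
    u1,s1=mk(i1,b1,lo,hi);u2,s2=mk(i2,b2,lo,hi);print(nm,u1,s1,u2,s2,*tri([(P1,u1),(P2,u2)]))
X=W(-5,-4.9,.068);print('plate a',X,'sec',W(.5,-.7,.076),'stand?',atz(P1,(222,57),.064),atz(P1,(228,231),.064),atz(P2,(174,173),.064))
E
```

```text
red [240.     150.6667] [239 150   3   2   3] [191.3333  77.1667] [190  76   4   4   6] [0.4591 0.0838 0.0314] [np.float64(0.0020096400268792025), np.float64(0.002009640026879298)]
cap [236.2207 160.9586] [230 155  14  13 145] [164.9042  66.2222] [156  57  19  19 261] [0.4755 0.0884 0.1157] [np.float64(9.16684545642442e-06), np.float64(9.166845456450104e-06)]
brass [245.5    212.6164] [236 204  21  19 292] [189.2434 144.6031] [178 133  24  24 456] [0.4808 0.0236 0.0839] [np.float64(0.00025080537475668325), np.float64(0.00025080537475680935)]
plate a [ 0.6447 -0.0065  0.068 ] sec [ 0.6496 -0.0016  0.076 ] stand? [0.4419 0.1821 0.064 ] [ 0.4564 -0.0122  0.064 ] [ 0.4568 -0.0122  0.064 ]
```

```bash
python3 - <<'E'
from h import *
print(shift([.4755,.0884,.150],down(np.radians(8))),robot.read_state()['tool_rot'],down(np.radians(8)).as_quat())
E
```

```text
(array([ 17.393, -16.325,   0.151]), array([ 0.0016, -0.    ,  0.0013])) [0.6556 0.7551 0.0006 0.0005] [0.6561 0.7547 0.     0.    ]
```

To row units: 17.4 cm / 80 = 0.2175, -16.3 cm / 80 = -0.2038.

carry_out:
  steps:
    - [[0.2175,-0.2038,0.0013,0,0,0,8.0],[0.2175,-0.2038,0.0013,0,0,0,8.0],[0.2175,-0.2038,0.0013,0,0,0,8.0],[0.2175,-0.2038,0.0013,0,0,0,8.0],[0.2175,-0.2038,0.0013,0,0,0,8.0],[0.2175,-0.2038,0.0013,0,0,0,8.0],[0.2175,-0.2038,0.0013,0,0,0,8.0],[0.2175,-0.2038,0.0013,0,0,0,8.0],[0.2175,-0.2038,0.0375,0,0,0,8.0],[0.2175,-0.2038,0.0688,0,0,0,8.0],[0.2175,-0.2038,0.0938,0,0,0,8.0],[0.2175,-0.2038,0.0938,0,0,0,8.0],[0.2175,-0.2038,0.0938,0,0,0,8.0]]

```text
clock: 5.78
tcp_pos: [0.4762, 0.0874, 0.0754]
tool_rot: [0.656, 0.755, -0.0, -0.0]
ft_force: [0.3, 0.8, 0.3]
width: 0.08
grasp_force: 0.0
```

carry_out:
  steps:
    - [[0,0,0,0,0,0,4.0],[0,0,0,0,0,0,2.5],[0,0,0,0,0,0,1.0],[0,0,0,0,0,0,1.0],[0,0,0,0,0,0,1.0],[0,0,0,0,0,0,1.0],[0,0,0,0,0,0,1.0],[0,0,0,0,0,0,1.0]]
  grip_force: 50

```text
clock: 6.45
tcp_pos: [0.4762, 0.0879, 0.0761]
tool_rot: [0.656, 0.755, 0.0, 0.0]
ft_force: [-0.4, -0.3, 6.6]
width: 0.017
grasp_force: 48.6
```

```bash
python3 - <<'E'
from fit import *
x=W(-2.3,-2.85,.165);print(x,shift(x,down(np.radians(8))))
E
```

```text
[ 0.6471 -0.0041  0.165 ] (array([-11.498,  15.654,  -8.872]), array([0.0012, 0.0001, 0.0004]))
```

To row units: 15.6 cm / 80 = 0.195, 14 cm / 80 = 0.175.

carry_out:
  steps:
    - [[0,0,-0.0313,0,0,0,1.0],[0,0,-0.075,0,0,0,1.0],[0,0,-0.125,0,0,0,1.0],[0,0,-0.125,0,0,0,1.0],[-0.0188,0.025,-0.125,0,0,0,1.0],[-0.0463,0.0625,-0.125,0,0,0,1.0],[-0.0738,0.1,-0.125,0,0,0,1.0],[-0.1013,0.1375,-0.125,0,0,0,1.0],[-0.1288,0.175,-0.125,0,0,0,1.0],[-0.1438,0.195,-0.125,0,0,0,1.0],[-0.1438,0.195,-0.1113,0,0,0,1.0],[-0.1438,0.195,-0.1113,0,0,0,1.0],[-0.1438,0.195,-0.1113,0,0,0,1.0],[-0.1438,0.195,-0.1113,0,0,0,1.0]]

```text
clock: 7.62
tcp_pos: [0.6451, -0.0039, 0.1638]
tool_rot: [0.656, 0.755, -0.001, -0.001]
ft_force: [0.4, 0.4, -2.5]
width: 0.0169
grasp_force: 50.2
```

```bash
python3 - <<'E'
from fit import *
s=robot.read_state()
im,P=cap('wrist','w4.png');pickle.dump(P,open('w4.pkl','wb'))
print(s['clock'],s['tcp_pos'],s['ft_force'],s['width'])
tip=s['tcp_pos']-[0,0,.070];print('tip pred px',proj(P,tip),'secA px',proj(P,W(.5,-.7,.076)),'plateA',proj(P,W(-5,-4.9,.068)))
c0=proj(P,tip).astype(int);print(c0)
cv2.imwrite('pics/c4.png',cv2.resize(im[c0[1]-60:c0[1]+60,c0[0]-60:c0[0]+60],(600,600),interpolation=cv2.INTER_NEAREST))
E
```

```text
7.6167 [ 0.6451 -0.0039  0.1638] [ 0.3714  0.4139 -2.4929] 0.016929763409474406
tip pred px [320.4536 213.2192] secA px [326.2012 203.6739] plateA [319.6301 205.2243]
[320 213]
```

View pics/c4.png

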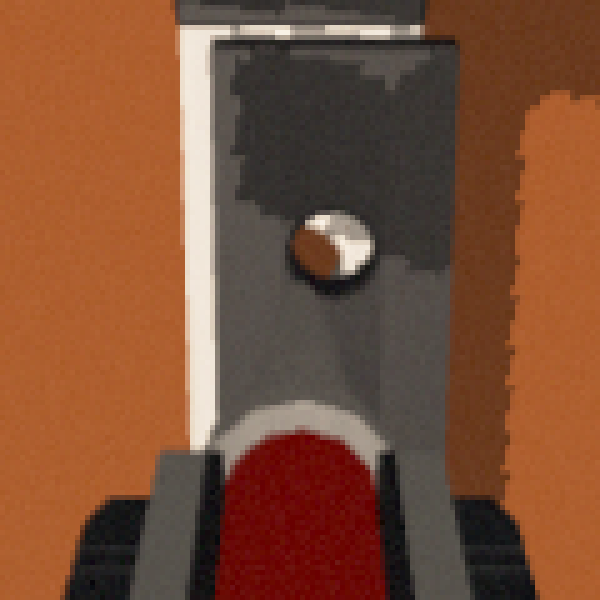

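The crop shows hole a's opening (brown) at about (317,247), but the drift's tip isn't visible below the collar where a vertical drift should show it, at crop (300,300). It may have tilted in the grip, so I'll check the other views in one composite.

```bash
python3 - <<'E'
from fit import *
s=robot.read_state();t=s['tcp_pos']
si,S=cap('side','s4.png');w=cv2.imread('pics/w4.png')
u=proj(S,t).astype(int);print(u,proj(S,t-[0,0,.07]),proj(S,t+[0,0,.04]),proj(S,W(0,0,.076)))
g=si[u[1]-40:u[1]+60,u[0]-60:u[0]+40]
cv2.imwrite('pics/c5.png',np.hstack([cv2.resize(g,(400,400),interpolation=cv2.INTER_CUBIC),cv2.resize(w[160:400,200:440],(400,400))]))
E
```

```text
[263 154] [265.4603 175.5924] [262.7452 141.1208] [264.1004 181.2337]
```

View pics/c5.png

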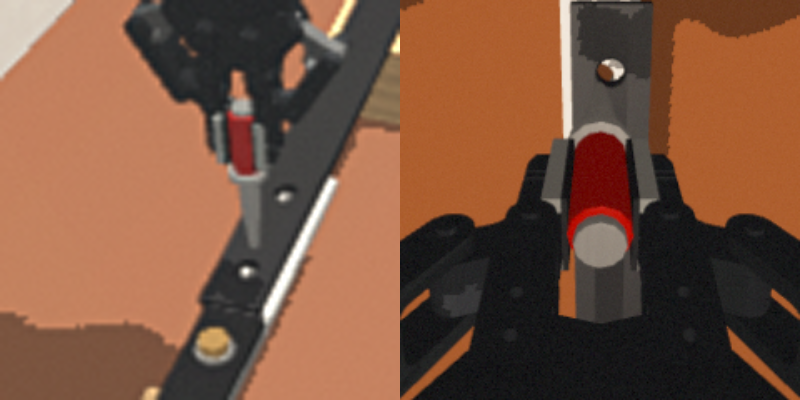

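The side view shows the drift upright, with its tip at crop (252,247), which is px (266,175.8) against a predicted (265.5,175.6). In the wrist view its grey shank simply blends into the section. I'll check the tip column numerically.

```bash
python3 - <<'E'
from fit import *
w=cv2.imread('pics/w4.png');g=cv2.GaussianBlur(w,(3,3),0).mean(2).astype(int)
for r in range(206,234,2): print(r,' '.join('%3d'%v for v in g[r,302:342]))
E
```

```text
206 171 115  87  82  81  81  82  82  82  82  82  82  83  81  73  55  38  31  37  47  56  62  64  65  70  98 156 198 190 138  79  45  40  55  71  78  79  79  76  69
208 181 123  88  81  81  82  82  82  82  82  80  80  80  80  77  69  55  42  34  28  28  35  41  46  51  58  69  70  55  38  32  40  54  66  74  77  78  77  76  76
210 188 128  89  81  82  82  82  82  82  82  82  81  81  80  77  75  75  73  70  61  45  30  24  22  22  22  24  29  34  40  49  60  67  71  74  77  78  77  76  77
212 189 129  89  80  81  81  80  81  81  81  81  80  80  79  77  77  78  78  77  77  73  64  55  50  47  46  50  55  61  65  67  68  70  72  75  77  79  78  77  78
214 189 129  89  81  81  81  81  81  82  82  81  80  80  78  78  78  78  77  77  78  77  75  73  70  68  69  69  68  68  68  69  69  68  69  73  77  78  78  78  78
216 188 128  89  82  81  81  81  81  82  81  80  80  80  78  77  78  78  78  78  78  78  77  74  71  68  69  69  70  69  69  70  69  68  70  75  78  78  78  78  78
218 188 127  89  82  81  80  81  82  81  80  80  80  79  78  78  78  77  78  78  78  78  78  76  73  70  69  68  68 
[... 495 characters left out ...]
  66  66  67  67  69  73  76  78  77  76  76
226 203 141  93  80  79  80  81  80  78  77  77  78  79  80  79  78  78  79  80  81  82  81  80  79  78  75  69  66  65  65  66  66  67  69  73  75  76  76  76  76
228 203 141  92  79  80  80  81  81  80  78  77  78  78  78  80  81  80  81  81  80  80  80  80  80  79  77  73  69  66  66  65  66  66  69  74  77  77  77  77  76
230 203 140  92  79  80  81  80  78  78  78  79  80  81  81  81  83  83  82  82  82  81  81  81  81  80  80  78  73  68  66  65  65  65  67  73  77  77  77  77  76
232 203 140  92  80  79  79  79  80  81  82  82  82  83  84  87  91  94  99 102 101  97  91  87  85  84  82  83  81  76  72  69  66  65  68  74  77  78  77  77  76
```

To row units: 1.4 cm / 80 = 0.0175, 1 cm / 80 = 0.0125.

carry_out:
  steps:
    - [[0,0.0013,0.0063,0,0,0,1.0],[0,0.0019,0.0125,0,0,0,1.0],[0,0.0019,0.0175,0,0,0,1.0],[0,0.0019,0.0175,0,0,0,1.0],[0,0.0019,0.0175,0,0,0,1.0],[0,0.0019,0.0175,0,0,0,1.0]]

```text
clock: 8.22
tcp_pos: [0.6476, -0.0041, 0.1502]
tool_rot: [0.656, 0.755, -0.0, -0.0]
ft_force: [-0.5, -0.2, -1.6]
width: 0.0169
grasp_force: 50.2
```

```bash
python3 - <<'E'
from fit import *
s=robot.read_state();print(s['tcp_pos'],s['ft_force'],s['tool_rot']);d=s['tcp_pos']-o;print('rail mm',d@ex*1e3,d@ey*1e3)
si,S=cap('side','s5.png');w,P=cap('wrist','w5.png')
E
```

```text
[ 0.6476 -0.0041  0.1502] [-0.5214 -0.1857 -1.6345] [ 0.6559  0.7548 -0.0001 -0.0001]
rail mm -1.7726772914266156 -2.8532408170636447
```

To row units: 0.75 cm / 80 = 0.0094, -0.05 cm / 80 = -0.0006.

carry_out:
  steps:
    - [[0,-0.0006,0.0025,0,0,0,1.0],[0,-0.0006,0.005,0,0,0,1.0],[0,-0.0006,0.0075,0,0,0,1.0],[0,-0.0006,0.0094,0,0,0,1.0],[0,-0.0006,0.0094,0,0,0,1.0],[0,-0.0006,0.0094,0,0,0,1.0]]

```text
clock: 8.82
tcp_pos: [0.6471, -0.0042, 0.1426]
tool_rot: [0.656, 0.755, -0.0, -0.0]
ft_force: [-0.5, 0.3, -1.9]
width: 0.017
grasp_force: 50.2
```

To row units: 0.75 cm / 80 = 0.0094, 0.6 cm / 80 = 0.0075.

carry_out:
  steps:
    - [[0,0,0.0025,0,0,0,1.0],[0,0,0.005,0,0,0,1.0],[0,0,0.0075,0,0,0,1.0],[0,0,0.0094,0,0,0,1.0],[0,0,0.0094,0,0,0,1.0],[0,0,0.0094,0,0,0,1.0]]

```text
clock: 9.32
tcp_pos: [0.6473, -0.0041, 0.1352]
tool_rot: [0.656, 0.755, 0.0, -0.0]
ft_force: [0.1, 0.2, -1.3]
width: 0.0165
grasp_force: 50.2
```

To row units: 0.5 cm / 80 = 0.0063, 0.4 cm / 80 = 0.005.

carry_out:
  steps:
    - [[0,0,0.0025,0,0,0,1.0],[0,0,0.005,0,0,0,1.0],[0,0,0.0063,0,0,0,1.0],[0,0,0.0063,0,0,0,1.0],[0,0,0.0063,0,0,0,1.0]]

```text
clock: 9.73
tcp_pos: [0.6478, -0.0043, 0.1307]
tool_rot: [0.656, 0.755, 0.0, 0.001]
ft_force: [1.4, 0.0, 0.6]
width: 0.0168
grasp_force: 50.3
```

To row units: -0.27 cm / 80 = -0.0034, -0.2 cm / 80 = -0.0025.

carry_out:
  steps:
    - [[-0.0006,-0.0009,0,0,0,0,1.0],[-0.0013,-0.0018,0,0,0,0,1.0],[-0.0019,-0.0025,0,0,0,0,1.0],[-0.0025,-0.0034,0,0,0,0,1.0],[-0.0025,-0.0034,0,0,0,0,1.0],[-0.0025,-0.0034,0,0,0,0,1.0]]

```text
clock: 10.23
tcp_pos: [0.6454, -0.006, 0.1307]
tool_rot: [0.656, 0.755, 0.001, 0.0]
ft_force: [3.5, 2.9, 0.3]
width: 0.0166
grasp_force: 50.4
```

To row units: 0.8 cm / 80 = 0.01, 0.6 cm / 80 = 0.0075.

carry_out:
  steps:
    - [[0,0,0.0025,0,0,0,1.0],[0,0,0.005,0,0,0,1.0],[0,0,0.0075,0,0,0,1.0],[0,0,0.01,0,0,0,1.0],[0,0,0.01,0,0,0,1.0],[0,0,0.01,0,0,0,1.0]]

```text
clock: 10.73
tcp_pos: [0.6455, -0.0059, 0.1226]
tool_rot: [0.656, 0.755, 0.001, 0.0]
ft_force: [3.5, 3.4, 2.4]
width: 0.0167
grasp_force: 50.7
```

To row units: 0.8 cm / 80 = 0.01, 0.6 cm / 80 = 0.0075.

carry_out:
  steps:
    - [[0,0,0.0025,0,0,0,1.0],[0,0,0.005,0,0,0,1.0],[0,0,0.0075,0,0,0,1.0],[0,0,0.01,0,0,0,1.0],[0,0,0.01,0,0,0,1.0],[0,0,0.01,0,0,0,1.0]]

```text
clock: 11.23
tcp_pos: [0.6458, -0.006, 0.1155]
tool_rot: [0.656, 0.755, 0.001, 0.001]
ft_force: [2.5, 4.4, 5.4]
width: 0.0166
grasp_force: 51.2
```

To row units: 0.5 cm / 80 = 0.0063, 0.4 cm / 80 = 0.005.

carry_out:
  steps:
    - [[0,0,0.0025,0,0,0,1.0],[0,0,0.005,0,0,0,1.0],[0,0,0.0063,0,0,0,1.0],[0,0,0.0063,0,0,0,1.0],[0,0,0.0063,0,0,0,1.0]]

```text
clock: 11.65
tcp_pos: [0.6454, -0.0064, 0.1103]
tool_rot: [0.656, 0.755, 0.001, 0.001]
ft_force: [3.0, 2.8, 5.9]
width: 0.0166
grasp_force: 51.1
```

To row units: 0.4 cm / 80 = 0.005, 0.3 cm / 80 = 0.0038.

carry_out:
  steps:
    - [[0,0,0.0019,0,0,0,1.0],[0,0,0.0038,0,0,0,1.0],[0,0,0.005,0,0,0,1.0],[0,0,0.005,0,0,0,1.0],[0,0,0.005,0,0,0,1.0]]

```text
clock: 12.07
tcp_pos: [0.6453, -0.0067, 0.1063]
tool_rot: [0.656, 0.755, 0.0, 0.001]
ft_force: [2.2, 2.6, 5.8]
width: 0.0166
grasp_force: 51.0
```

To row units: 0.4 cm / 80 = 0.005, 0.3 cm / 80 = 0.0038.

carry_out:
  steps:
    - [[0,0,0.0019,0,0,0,1.0],[0,0,0.0038,0,0,0,1.0],[0,0,0.005,0,0,0,1.0],[0,0,0.005,0,0,0,1.0],[0,0,0.005,0,0,0,1.0]]

```text
clock: 12.48
tcp_pos: [0.6453, -0.007, 0.1023]
tool_rot: [0.656, 0.755, 0.0, 0.001]
ft_force: [2.0, 2.3, 6.5]
width: 0.0167
grasp_force: 51.1
```

To row units: 0.9 cm / 80 = 0.0113, 0.75 cm / 80 = 0.0094.

carry_out:
  steps:
    - [[0,0,0.0019,0,0,0,1.0],[0,0,0.0038,0,0,0,1.0],[0,0,0.0056,0,0,0,1.0],[0,0,0.0075,0,0,0,1.0],[0,0,0.0094,0,0,0,1.0],[0,0,0.0113,0,0,0,1.0],[0,0,0.0113,0,0,0,1.0],[0,0,0.0113,0,0,0,1.0]]

```text
clock: 13.15
tcp_pos: [0.6453, -0.0071, 0.0932]
tool_rot: [0.656, 0.755, -0.0, 0.001]
ft_force: [1.7, 1.4, 6.0]
width: 0.0167
grasp_force: 51.1
```

To row units: 0.4 cm / 80 = 0.005, 0.3 cm / 80 = 0.0038.

carry_out:
  steps:
    - [[0,0,0.0019,0,0,0,1.0],[0,0,0.0038,0,0,0,1.0],[0,0,0.005,0,0,0,1.0],[0,0,0.005,0,0,0,1.0]]

```text
clock: 13.48
tcp_pos: [0.6453, -0.0071, 0.0892]
tool_rot: [0.656, 0.755, -0.0, 0.001]
ft_force: [1.7, 1.3, 4.7]
width: 0.0165
grasp_force: 51.0
```

To row units: 0.15 cm / 80 = 0.0019, 0.1 cm / 80 = 0.0013.

carry_out:
  steps:
    - [[0,0,0.0006,0,0,0,1.0],[0,0,0.0013,0,0,0,1.0],[0,0,0.0019,0,0,0,1.0],[0,0,0.0019,0,0,0,1.0]]

```text
clock: 13.82
tcp_pos: [0.6453, -0.0071, 0.0881]
tool_rot: [0.656, 0.755, 0.0, 0.001]
ft_force: [1.2, 2.0, 7.7]
width: 0.0166
grasp_force: 51.2
```

To row units: 0.1 cm / 80 = 0.0013, 0.05 cm / 80 = 0.0006.

carry_out:
  steps:
    - [[0,0,0.0006,0,0,0,1.0],[0,0,0.0013,0,0,0,1.0],[0,0,0.0013,0,0,0,1.0],[0,0,0.0013,0,0,0,1.0]]

```text
clock: 14.15
tcp_pos: [0.6453, -0.0071, 0.0881]
tool_rot: [0.656, 0.755, 0.0, 0.001]
ft_force: [0.1, 1.6, 12.4]
width: 0.0165
grasp_force: 51.6
```

The collar is seated: z stopped at 0.0881 while the force rose. Releasing now.

To row units: -6.5 cm / 80 = -0.0813, -3 cm / 80 = -0.0375.

carry_out:
  steps:
    - [[0,0,-0.0015,0,0,0,1.0],[0,0,-0.0015,0,0,0,3.0],[0,0,-0.0015,0,0,0,5.0],[0,0,-0.0015,0,0,0,5.0],[0,0,-0.0015,0,0,0,5.0],[0,0,-0.0015,0,0,0,5.0],[0,0,-0.0375,0,0,0,5.0],[0,0,-0.0813,0,0,0,5.0],[0,0,-0.0813,0,0,0,5.0],[0,0,-0.0813,0,0,0,5.0]]

```text
clock: 14.98
tcp_pos: [0.6466, -0.0067, 0.1532]
tool_rot: [0.656, 0.755, 0.001, 0.002]
ft_force: [-0.4, -0.7, -0.2]
width: 0.0499
grasp_force: 0.0
```

```bash
python3 - <<'E'
from fit import *
s=robot.read_state();print(s['tcp_pos'],s['ft_force'],s['width'])
x=W(5+0,-75-50,.15);print(shift([.663,-.13,.16],down(np.radians(8))))
E
```

```text
[ 0.6466 -0.0067  0.1532] [-0.3896 -0.6566 -0.2205] 0.04989736585179296
(array([-12.442,  -0.095,  -0.666]), array([0.0048, 0.001 , 0.0003]))
```

To row units: -13 cm / 80 = -0.1625, -12.4 cm / 80 = -0.155.

carry_out:
  steps:
    - [[-0.05,0,-0.0088,0,0,0,8.0],[-0.1,0,-0.0088,0,0,0,8.0],[-0.155,0,-0.0088,0,0,0,8.0],[-0.1625,0,-0.0088,0,0,0,8.0],[-0.1625,0,-0.0088,0,0,0,8.0],[-0.1625,0,-0.0088,0,0,0,8.0]]

```text
clock: 15.48
tcp_pos: [0.6619, -0.1352, 0.1562]
tool_rot: [0.656, 0.754, -0.0, -0.002]
ft_force: [0.2, 0.2, -0.4]
width: 0.0802
grasp_force: 0.0
```

```bash
python3 - <<'E'
from fit import *
s=robot.read_state();im,P=cap('wrist','w6.png');pickle.dump(P,open('w6.pkl','wb'))
print(s['clock'],s['tcp_pos'],s['ft_force'])
def loc(z,f=4,x0=-40,y0=-45,w=320,h=560,yy=-105):
    U=np.zeros((600,360,2),np.float32)
    for r in range(600):
        for c in range(360): U[r,c]=proj(P,W((c-180)/4,30-r/4,z))
    return cv2.remap(im,U[...,0],U[...,1],cv2.INTER_CUBIC)
g1=loc(.076)
c0=proj(P,W(-5,-80,.076)).astype(int);h=20
g2=cv2.resize(im[c0[1]-h:c0[1]+h,c0[0]-h:c0[0]+h],(400,400),interpolation=cv2.INTER_NEAREST)
for z,col in [(.068,(255,255,0)),(.060,(255,0,255))]:
    pts=np.array([(proj(P,W(-5+7*np.cos(t),-79.9+7*np.sin(t),z))-c0+h+.5)*10 for t in np.linspace(0,6.3,60)]).astype(int);cv2.polylines(g2,[pts],False,col,1)
cv2.imwrite('pics/r6.png',np.hstack([g1,cv2.copyMakeBorder(g2,0,200,0,0,cv2.BORDER_CONSTANT)]));print(c0)
E
```

```text
15.4833 [ 0.6619 -0.1352  0.1562] [ 0.1883  0.2108 -0.4426]
[321 140]
```

View pics/r6.png

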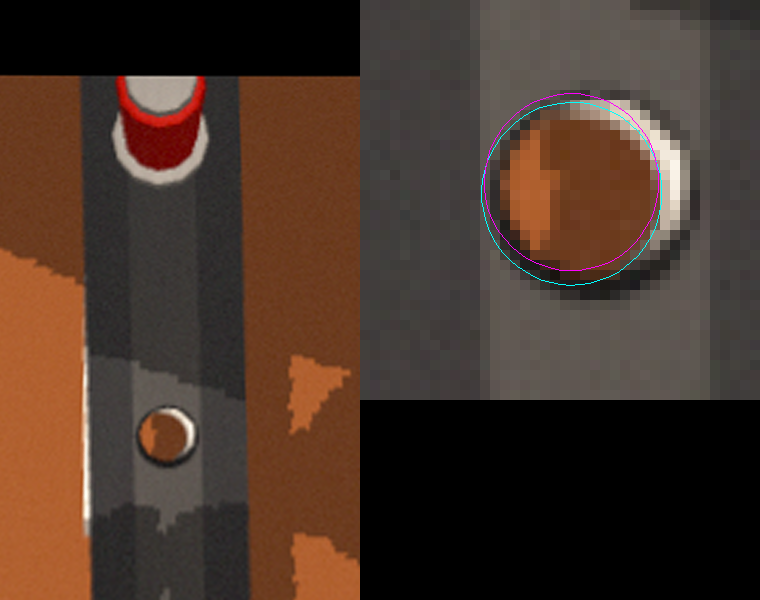

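Hole b is clear. The plate hole is at about (-5,-80) and the section hole lags about +1.9 mm in x. The drift stands upright with its collar on the section. Now I'll fetch the bolt.

```bash
python3 - <<'E'
from fit import *
print(shift([.4808,.0236,.150],down(np.radians(8))))
E
```

```text
(array([ 18.164, -15.734,   0.721]), array([-0.0023, -0.0017,  0.0006]))
```

To row units: 18.1 cm / 80 = 0.2263, -15.7 cm / 80 = -0.1963.

carry_out:
  steps:
    - [[0.2263,-0.1963,0,0,0,0,7.0],[0.2263,-0.1963,0,0,0,0,7.0],[0.2263,-0.1963,0,0,0,0,7.0],[0.2263,-0.1963,0,0,0,0,7.0],[0.2263,-0.1963,0,0,0,0,7.0],[0.2263,-0.1963,0,0,0,0,7.0],[0.2263,-0.1963,0.0088,0,0,0,7.0],[0.2263,-0.1963,0.0088,0,0,0,7.0],[0.2263,-0.1963,0.0438,0,0,0,7.0],[0.2263,-0.1963,0.0813,0,0,0,7.0],[0.2263,-0.1963,0.1,0,0,0,7.0],[0.2263,-0.1963,0.1125,0,0,0,7.0],[0.2263,-0.1963,0.1125,0,0,0,7.0],[0.2263,-0.1963,0.1125,0,0,0,7.0]]

```text
clock: 16.7
tcp_pos: [0.4827, 0.0221, 0.0674]
tool_rot: [0.656, 0.755, -0.0, -0.0]
ft_force: [0.3, 0.2, -0.4]
width: 0.0698
grasp_force: 0.0
```

carry_out:
  steps:
    - [[0,0,0,0,0,0,4.0],[0,0,0,0,0,0,2.5],[0,0,0,0,0,0,1.4],[0,0,0,0,0,0,1.4],[0,0,0,0,0,0,1.4],[0,0,0,0,0,0,1.4],[0,0,0,0,0,0,1.4]]
  grip_force: 50

```text
clock: 17.28
tcp_pos: [0.483, 0.0221, 0.0687]
tool_rot: [0.656, 0.755, 0.001, 0.001]
ft_force: [0.0, 0.0, 6.2]
width: 0.0196
grasp_force: 48.7
```

```bash
python3 - <<'E'
from fit import *
print(W(-4.2,-80.2,.135),shift(W(-4.2,-80.2,.135),down(np.radians(8))))
E
```

```text
[ 0.656 -0.081  0.135] (array([-12.623,  15.706,  -6.599]), array([0.0018, 0.0002, 0.0004]))
```

To row units: 15.7 cm / 80 = 0.1963, 14 cm / 80 = 0.175.

carry_out:
  steps:
    - [[0,0,-0.0375,0,0,0,1.4],[0,0,-0.0813,0,0,0,1.4],[0,0,-0.1125,0,0,0,1.4],[0,0,-0.1125,0,0,0,1.4],[-0.025,0.0313,-0.1125,0,0,0,1.4],[-0.05,0.0625,-0.1125,0,0,0,1.4],[-0.08,0.1,-0.1125,0,0,0,1.4],[-0.11,0.1375,-0.1125,0,0,0,1.4],[-0.14,0.175,-0.1125,0,0,0,1.4],[-0.1575,0.1963,-0.1125,0,0,0,1.4],[-0.1575,0.1963,-0.1,0,0,0,1.4],[-0.1575,0.1963,-0.0825,0,0,0,1.4],[-0.1575,0.1963,-0.0825,0,0,0,1.4],[-0.1575,0.1963,-0.0825,0,0,0,1.4],[-0.1575,0.1963,-0.0825,0,0,0,1.4],[-0.1575,0.1963,-0.0825,0,0,0,1.4]]

```text
clock: 18.62
tcp_pos: [0.6552, -0.0805, 0.1345]
tool_rot: [0.656, 0.755, 0.0, 0.0]
ft_force: [-0.2, 0.0, -1.9]
width: 0.02
grasp_force: 50.0
```

```bash
python3 - <<'E'
from fit import *
s=robot.read_state();d=s['tcp_pos']-o;print('rail mm',d@ex*1e3,d@ey*1e3,s['tcp_pos'],s['ft_force'])
im,P=cap('wrist','w7.png');si,S=cap('side','s7.png')
t=s['tcp_pos'];f=t-[0,0,.044]
print('foot pred wrist',proj(P,f),'plate b',proj(P,W(-5,-79.9,.068)),'secb',proj(P,W(-3.2,-79.3,.076)),'side foot',proj(S,f),'side hole',proj(S,W(-3.2,-79.3,.076)),proj(S,t))
c=proj(P,f).astype(int);u=proj(S,f).astype(int)
cv2.imwrite('pics/c7.png',np.hstack([cv2.resize(im[c[1]-50:c[1]+50,c[0]-50:c[0]+50],(400,400),interpolation=cv2.INTER_CUBIC),cv2.resize(si[u[1]-30:u[1]+30,u[0]-30:u[0]+30],(400,400),interpolation=cv2.INTER_CUBIC)]));print(c,u)
E
```

```text
rail mm -4.877922750387367 -79.55696322416495 [ 0.6552 -0.0805  0.1345] [-0.203   0.0353 -1.9119]
foot pred wrist [320.2356 226.6929] plate b [320.0516 215.2357] secb [322.4915 218.4438] side foot [275.7823 157.5056] side hole [275.3832 161.6424] [275.0406 144.377 ]
[320 226] [275 157]
```

View pics/c7.png

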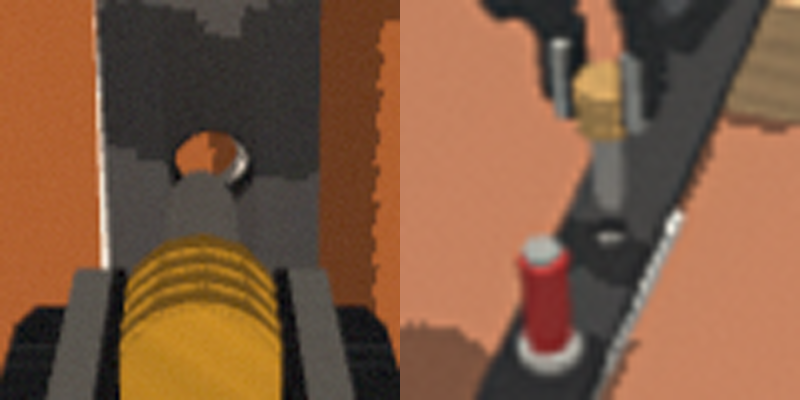

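The bolt hangs upright, with its foot centred at wrist column 320. It sits about 1.5 mm toward +y of the TCP in the grip, so I'll correct for that and lower it gently.

To row units: 1.7 cm / 80 = 0.0213, 1.5 cm / 80 = 0.0188.

carry_out:
  steps:
    - [[-0.0013,0.0004,0,0,0,0,1.4],[-0.0021,0.0006,0.0038,0,0,0,1.4],[-0.0021,0.0006,0.0075,0,0,0,1.4],[-0.0021,0.0006,0.0113,0,0,0,1.4],[-0.0021,0.0006,0.015,0,0,0,1.4],[-0.0021,0.0006,0.0188,0,0,0,1.4],[-0.0021,0.0006,0.0213,0,0,0,1.4],[-0.0021,0.0006,0.0213,0,0,0,1.4],[-0.0021,0.0006,0.0213,0,0,0,1.4]]

```text
clock: 19.47
tcp_pos: [0.6559, -0.0824, 0.1166]
tool_rot: [0.656, 0.755, -0.0, -0.0]
ft_force: [0.3, 0.4, -0.6]
width: 0.0201
grasp_force: 50.0
```

```bash
python3 - <<'E'
from fit import *
s=robot.read_state();d=s['tcp_pos']-o;print('rail mm',d@ex*1e3,d@ey*1e3,s['tcp_pos'],s['ft_force'])
E
```

```text
rail mm -4.479558456865323 -81.55330917727254 [ 0.6559 -0.0824  0.1166] [ 0.2731  0.4088 -0.5737]
```

To row units: 0.8 cm / 80 = 0.01, 0.6 cm / 80 = 0.0075.

carry_out:
  steps:
    - [[0,0,0.0025,0,0,0,1.4],[0,0,0.005,0,0,0,1.4],[0,0,0.0075,0,0,0,1.4],[0,0,0.01,0,0,0,1.4],[0,0,0.01,0,0,0,1.4],[0,0,0.01,0,0,0,1.4]]

```text
clock: 19.97
tcp_pos: [0.6564, -0.0822, 0.1087]
tool_rot: [0.656, 0.755, 0.0, 0.0]
ft_force: [2.2, -0.4, -1.1]
width: 0.0199
grasp_force: 50.0
```

To row units: 0.6 cm / 80 = 0.0075, 0.4 cm / 80 = 0.005.

carry_out:
  steps:
    - [[0,-0.0004,0.0025,0,0,0,1.4],[0,-0.0005,0.005,0,0,0,1.4],[0,-0.0005,0.0075,0,0,0,1.4],[0,-0.0005,0.0075,0,0,0,1.4],[0,-0.0005,0.0075,0,0,0,1.4]]

```text
clock: 20.38
tcp_pos: [0.6564, -0.0824, 0.1029]
tool_rot: [0.656, 0.755, 0.001, 0.0]
ft_force: [4.2, 2.0, -1.5]
width: 0.0196
grasp_force: 50.0
```

To row units: 1.2 cm / 80 = 0.015, 1 cm / 80 = 0.0125.

carry_out:
  steps:
    - [[0,0,0.0025,0,0,0,1.4],[0,0,0.005,0,0,0,1.4],[0,0,0.0075,0,0,0,1.4],[0,0,0.01,0,0,0,1.4],[0,0,0.0125,0,0,0,1.4],[0,0,0.015,0,0,0,1.4],[0,0,0.015,0,0,0,1.4],[0,0,0.015,0,0,0,1.4]]

```text
clock: 21.05
tcp_pos: [0.6564, -0.0824, 0.0907]
tool_rot: [0.656, 0.755, 0.0, 0.0]
ft_force: [4.3, 2.3, 1.2]
width: 0.0199
grasp_force: 50.3
```

To row units: 0.8 cm / 80 = 0.01, 0.6 cm / 80 = 0.0075.

carry_out:
  steps:
    - [[0,0,0.0025,0,0,0,1.4],[0,0,0.005,0,0,0,1.4],[0,0,0.0075,0,0,0,1.4],[0,0,0.01,0,0,0,1.4],[0,0,0.01,0,0,0,1.4]]

```text
clock: 21.47
tcp_pos: [0.6564, -0.0823, 0.0826]
tool_rot: [0.656, 0.755, 0.001, 0.0]
ft_force: [5.4, 2.4, 2.7]
width: 0.02
grasp_force: 50.3
```

To row units: 0.3 cm / 80 = 0.0038, 0.2 cm / 80 = 0.0025.

carry_out:
  steps:
    - [[0,0,0.0013,0,0,0,1.4],[0,0,0.0025,0,0,0,1.4],[0,0,0.0038,0,0,0,1.4],[0,0,0.0038,0,0,0,1.4]]

```text
clock: 21.8
tcp_pos: [0.6564, -0.0823, 0.0808]
tool_rot: [0.656, 0.755, 0.001, 0.001]
ft_force: [4.4, 2.5, 7.6]
width: 0.0202
grasp_force: 50.9
```

To row units: 0.1 cm / 80 = 0.0013, 0.05 cm / 80 = 0.0006.

carry_out:
  steps:
    - [[0,0,0.0006,0,0,0,1.4],[0,0,0.0013,0,0,0,1.4],[0,0,0.0013,0,0,0,1.4]]

```text
clock: 22.05
tcp_pos: [0.6564, -0.0823, 0.0807]
tool_rot: [0.656, 0.755, 0.001, 0.001]
ft_force: [2.6, 2.6, 12.1]
width: 0.0201
grasp_force: 51.3
```

The head is seated: z stopped while the force rose. Releasing and backing off to look.

To row units: -10 cm / 80 = -0.125, -7 cm / 80 = -0.0875.

carry_out:
  steps:
    - [[0,0,-0.0025,0,0,0,1.4],[0,0,-0.0025,0,0,0,3.5],[0,0,-0.0025,0,0,0,5.0],[0,0,-0.0025,0,0,0,5.0],[0,0,-0.0025,0,0,0,5.0],[0,0,-0.0025,0,0,0,5.0],[0,0,-0.0375,0,0,0,5.0],[0,0,-0.0875,0,0,0,5.0],[0,0,-0.125,0,0,0,5.0],[-0.05,0,-0.125,0,0,0,5.0],[-0.0875,0,-0.125,0,0,0,5.0],[-0.0875,0,-0.125,0,0,0,5.0],[-0.0875,0,-0.125,0,0,0,5.0]]

```text
clock: 23.13
tcp_pos: [0.665, -0.1534, 0.1784]
tool_rot: [0.657, 0.754, -0.0, -0.0]
ft_force: [-0.9, 0.3, -0.7]
width: 0.0505
grasp_force: 0.0
```

```bash
python3 - <<'E'
from fit import *
s=robot.read_state();im,P=cap('wrist','w8.png');si,S=cap('side','s8.png')
print(s['clock'],s['tcp_pos'],s['ft_force'],s['width'])
u=proj(S,W(-5,-40,.08)).astype(int)
g=cv2.resize(im,(480,300));g=np.vstack([g,np.zeros((100,480,3),np.uint8)])
cv2.imwrite('pics/c8.png',np.hstack([g,cv2.resize(si[u[1]-40:u[1]+60,u[0]-40:u[0]+40],(320,400),interpolation=cv2.INTER_CUBIC)]))
# heights: head/cap tops triangulated
def cen(im,box,lo,hi):
    x0,y0,x1,y1=box;m=cv2.inRange(cv2.cvtColor(im[y0:y1,x0:x1],cv2.COLOR_BGR2HSV),lo,hi);n,l,st,c=cv2.connectedComponentsWithStats(m);i=1+np.argmax(st[1:,4]);return c[i]+[x0,y0],st[i]
print('pred wrist: bolt top z.098',proj(P,W(-4.8,-79.9,.098)),'drift top .130',proj(P,W(-4.8,-4.9,.130)))
b=proj(P,W(-4.8,-79.9,.098)).astype(int)
print(cen(im,(b[0]-30,b[1]-30,b[0]+30,b[1]+30),(15,120,60),(35,255,255)))
E
```

```text
23.1333 [ 0.665  -0.1534  0.1784] [-0.9209  0.3189 -0.7127] 0.05046619724513195
pred wrist: bolt top z.098 [320.9246 114.5184] drift top .130 [320.7905 -25.4667]
(array([320.9031, 114.0194]), array([ 16,  14,  31,  33, 826], dtype=int32))
```

View pics/c8.png

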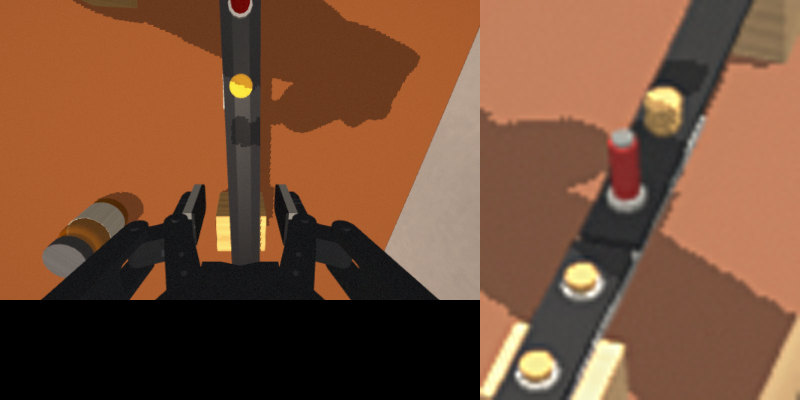

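The drift stands with its collar on the section and the bolt head sits flat beside it, at px (321,114) as predicted. The gripper is clear of everything.

```bash
python3 -c "
from bench import robot
print(robot.close_job())"
```

```text
the job is handed in; nothing more can be done
None
```

I handed the job in at about 23 s: the drift is through the holes nearest the joint with its collar on the section, then the bolt is down the other pair with its head seated; the highest force I read at the wrist was about 12 N, and the punch, jar and tin were left alone.

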